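# Open the sweet jar and put its cap in the dish

### The job

Open the shop counter's sweet jar that has the blue cap: lift the loose blue cap straight up off the jar and set it down flat, open side down as it was, in the middle of the round orange dish with the cork floor. Leave the jar standing where it is.

Things in the scene. Friction and masses are not known exactly. Their poses are not given: they have to be found in the camera images.
- blue_cap_center (a point): Centre of the blue cap, half-way up it: a plain round ribbed cup turned open side down, 50 mm across, 46 mm tall, 40 g, walls 4.5 mm. Its z axis points up through the closed top. It sits loosely (no thread) over the jar's neck, which reaches 14 mm up inside it with 3 mm clearance all round, so it must rise more than 14 mm to come free. The red- and yellow-capped jars nearby are bystanders, screwed shut.
- blue_jar: The clear sweet jar (green and yellow sweets) that wears the blue cap; loose on the counter, about 0.75 kg. Origin at the centre of its underside, z up. Body 80 mm across up to 78 mm high, sloping in to a collar 45 mm across from 95 to 107 mm high; the cap's lower edge rests on the collar's top at 107 mm; the open neck, 35 mm across, goes on up to 121 mm. With the cap on, 153 mm tall.
- dish_floor (a point): Centre of the upper face of the cork floor of the round orange dish, 5 mm above the counter; z up. The dish is fixed, 110 mm across outside, 100 mm inside, its rim 7 mm higher than the floor.
Not all that is in view belongs to the job. Of the things that look like the part that bears blue_cap_center, the larger one is meant. There is more than one size of the part that bears dish_floor; the job needs the larger.

How it is judged:
By the outcome, as a careful person would: the job done as asked, in the order asked, and still so for the second after the job is handed in, with the robot touching nothing.
It also fails if it takes over 34 s, if anything falls off the work surface, if the arm or the gripper's body presses on something with over 40 N, if the wrist force passes 120 N, or if a joint passes its speed limit or range.

### The arm

A 7-joint arm with a two-finger parallel gripper is mounted at the origin on the work surface. World frame = base frame: x ahead of the robot, y to its left, z up, the work surface at z = 0. Lengths are in mm, angles in rad, forces in N, time in s.
With the tool pointing down it reaches from about 425 to 875 mm from the base axis. Payload 4.7 kg.
Tool frame: the origin (TCP) lies on the centre line of the jaws, within the pads' length; the fingertips stand bot.tip_extent ahead of it and the grasp point (between the pads) lies 3 mm ahead of it (bot.tip_extent is the distance from the TCP to the fingertips, in mm); x points along the fingers, y is the direction in which the jaws open and shut, and the axes are right-handed (so a half turn about x gives the same grasp; the last joint's range is limited). The gripper opens to 85 mm and grips with 20 to 120 N. Pads are 22 mm wide; open, the fingers measure 114 mm over their backs; the gripper's body (76 mm by 85 mm) begins 54 mm behind the grasp point. The pads swing forward as they close: fully open they stand 13 mm farther back than shut.
Start: joints at [1.363, 0.321, -0.07, 1.45, 0.023, 1.371, -0.057], TCP at [142.969, -634.1, 253.349] pointing down, gripper open.
Joint ranges: [-2.86, 2.86], [-0.3, 2.09], [-1.38, 1.24], [0.06, 2.45], [-1.56, 4.7], [0.09, 2.05], [-2.69, 2.69]. Speed limits (rad/s): [2.57, 2.57, 3.14, 3.14, 3.14, 3.14, 3.14].

### API

Orientations are given as a unit quaternion [w, x, y, z].
In Python, from workcell import bot gives the robot as it stands.
- The arm moves only by the tool drive_tool, never from a script. Its argument "steps" is a list that holds one entry, the list of rows, each a list of 5 numbers: the opening, from 0 (shut) to 1 (fully open), then the shift along the tool's x, y, z in mm, then the turn about the tool's x in degrees. A call has 1 to 8 rows; each row shifts and turns the commanded pose from where the row before left it, along the tool's axes as they then stand; what a row does not reach is not made up. A row lasts 1/12 s, in which the tool goes at most 41.7 mm and 7.16 degrees, less where a joint would pass 70% of its speed; a pose out of reach is approached as far as the arm can. A call with a gripper value outside its range is refused whole. The fingers move at their own pace and stop on an object; "force" is the grip in N (left out, the last holds). Time passes only in rows, so rows that do not move let the fingers close. It gives the time, the measured TCP pose, the force and the opening at its end, in the units of the state.
- bot.observe(): the state, without advancing time (a new reading comes with each control period).
- bot.snapshot(name): name is "side" or "top"; returns (picture, depth): 420x560x3 uint8, red, green, blue; 420x560 float32, mm along the optical axis (not along the pixel's ray), 0 where there is no reading.
- bot.camera_info(name): a dict with "intrinsics" (3x3 intrinsics, pixels), "pose" (4x4, takes a point from camera to world coordinates). Camera axes: x right, y down, z forward; pixel columns grow to the right and rows downward; lengths in mm; the calibration is good to about 2 mm. A picture is of the moment at which its call begins. camera_info takes no time and is no camera call.
- bot.sign_off(): hands the job in, once; it reports no verdict.
The state is a dict: "t": time; "qpos": joint angles; "joint_vel": joint speeds; "tau": joint torques, N m; "tcp_pos": TCP position; "orientation": TCP orientation; "force": force on the tool from outside, world axes, zero at the start; "ft_torque": the same for the moment, N m; "gripper_width": finger opening in mm.
Only numpy, scipy, OpenCV 4.12 (cv2) and the standard library are available. Lean on these libraries where they do the work, as an engineer would, in place of code of your own. Each camera call takes 0.05 s, during which the arm holds its last target.

## Working session

There is one attempt and no reset: what is moved stays moved. The work goes in short steps, Python scripts to look and compute and a tool call to move; the robot and the scene stay as the last step left them, time stands still between calls to the robot, and variables do not carry over. Pictures are saved under pics/ and viewed, and the job is handed in when it is done.

Besides the shell and the picture viewer there is one more tool, called as a command line: name --argument value ..., lists and objects as JSON in quotes. drive_tool: Moves the arm, as the interface text tells. Its arguments: {"type":"object","properties":{"steps":{"type":"array","items":{"type":"array","items":{"type":"array","items":{"type":"number"}}}},"force":{"type":"number"}},"required":["steps"]}

```bash
ls; mkdir -p pics; python3 - <<'E'
from workcell import bot
import cv2,numpy as np
print(bot.observe(), bot.tip_extent)
for n in("side","top"):
    p,d=bot.snapshot(n); np.savez(f"{n}0.npz",p=p,d=d)
    cv2.imwrite(f"pics/{n}0.png",p[:,:,::-1]); i=bot.camera_info(n); print(n,i["intrinsics"],np.round(i["pose"],3))
E
```

```text
pics
{'t': 0.0, 'qpos': array([ 1.3631033 ,  0.32179584, -0.07006032,  1.45167997,  0.02261278,
        1.37077719, -0.05687036]), 'joint_vel': array([ 0.00144175,  0.00188824, -0.00141989, -0.00064966, -0.00045505,
       -0.00152012, -0.00024537]), 'tau': array([ 1.94340100e-04, -4.93578815e+01, -3.81957125e-01, -3.14335656e+01,
        1.31096947e-02,  1.14488101e-02,  4.94872666e-06]), 'tcp_pos': array([ 142.81396483, -633.61354157,  252.23840289]), 'orientation': array([-0.07761643, -0.70264664, -0.07892151,  0.70287608]), 'force': array([-0.12021591, -0.66694896,  0.19859478]), 'ft_torque': array([-0.02193217,  0.03044436,  0.00621548]), 'gripper_width': 85.40771352313868} 22.0
side [[402.4840038    0.         277.79475245]
 [  0.         402.4840038  209.37094792]
 [  0.           0.           1.        ]] [[ 7.79000e-01 -4.80000e-01  4.03000e-01  2.29995e+02]
 [-6.27000e-01 -5.94000e-01  5.05000e-01 -4.04551e+02]
 [-3.00000e-03 -6.46000e-01 -7.64000e-01  7.08390e+02]
 [ 0.00000e+00  0.00000e+00  0.00000e+00  1.00000e+00]]
top [[454.12118114   0.         277.12899481]
 [  0.         454.12118114 206.1541816 ]
 [  0.           0.           1.        ]] [[-2.80000e-02 -9.97000e-01  6.90000e-02  5.06190e+02]
 [-9.99000e-01  3.00000e-02  3.40000e-02 -2.29400e+00]
 [-3.60000e-02 -6.80000e-02 -9.97000e-01  9.23028e+02]
 [ 0.00000e+00  0.00000e+00  0.00000e+00  1.00000e+00]]
```

View pics/side0.png

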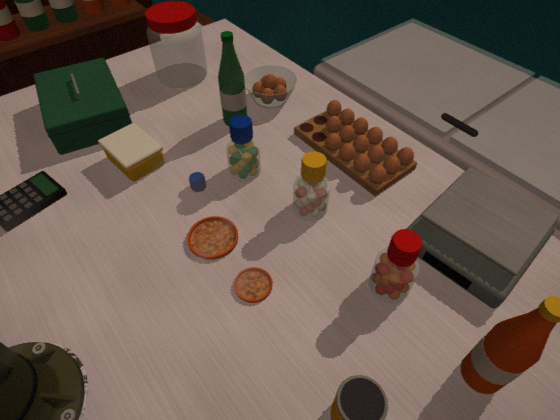

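View pics/top0.png

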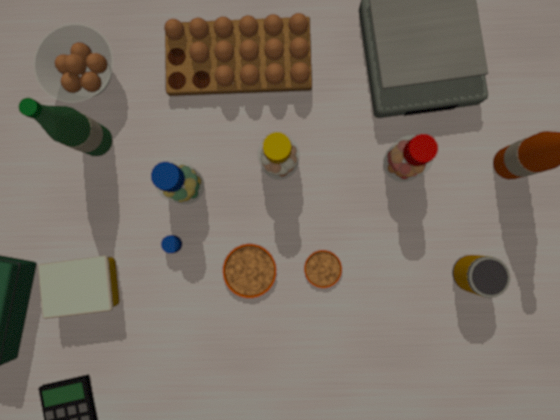

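Side view candidates:
- **Blue caps:** the large one on the jar at (241,130) and a small loose one at (198,182).
- **Orange dishes:** large at (213,238), small at (253,285).

In the top view:
- **Blue caps:** large (168,178), small (172,244).
- **Orange dishes:** large (249,271), small (323,269).
- **Bystanders:** yellow cap (277,147), red cap (420,150), green bottle near (70,125).

I choose the large cap on the jar and the large dish.

```bash
cat > h.py <<'E'
import numpy as np,cv2
from workcell import bot
def ray(n,u,v):
    i=bot.camera_info(n);K=i["intrinsics"];P=np.array(i["pose"])
    return P[:3,3],P[:3,:3]@np.array([(u-K[0][2])/K[0][0],(v-K[1][2])/K[1][1],1.])
def onz(n,u,v,z):
    o,d=ray(n,u,v); return o+d*(z-o[2])/d[2]
def dep(n,u,v,D):
    o,d=ray(n,u,v); return o+d[:,None]*D if np.ndim(D) else o+d*D
def tri(a,b):
    o1,d1=ray("side",*a);o2,d2=ray("top",*b)
    s=np.linalg.lstsq(np.c_[d1,-d2],o2-o1,rcond=None)[0]
    p,q=o1+d1*s[0],o2+d2*s[1]; return (p+q)/2,np.linalg.norm(p-q)
def cloud(n,D):
    i=bot.camera_info(n);K=i["intrinsics"];P=np.array(i["pose"]);h,w=D.shape
    u,v=np.meshgrid(np.arange(w),np.arange(h))
    c=np.stack([(u-K[0][2])/K[0][0]*D,(v-K[1][2])/K[1][1]*D,D],-1)
    return c@P[:3,:3].T+P[:3,3]
E
python3 - <<'E'
from h import *
R={"side":[("cap",(215,105,265,150)),("small",(180,165,215,200)),("dish",(180,210,245,265)),("sd",(228,262,278,308))],
"top":[("cap",(145,155,190,200)),("small",(155,230,190,260)),("dish",(215,238,285,302)),("sd",(298,245,350,292))]}
for n in R:
    z=np.load(n+"0.npz");p,D=z["p"],z["d"];C=cloud(n,D);hsv=cv2.cvtColor(p,cv2.COLOR_RGB2HSV)
    for k,(a,b,c,d) in R[n]:
        H=hsv[b:d,a:c]; 
        m=((H[...,0]>100)&(H[...,0]<130)&(H[...,1]>140)) if k in("cap","small") else ((H[...,0]<18)&(H[...,1]>110))
        m=m.astype(np.uint8)
        cn=max(cv2.findContours(m,cv2.RETR_EXTERNAL,cv2.CHAIN_APPROX_NONE)[0],key=cv2.contourArea)
        e=cv2.fitEllipse(cn); pts=C[b:d,a:c][(m>0)&(D[b:d,a:c]>0)]
        print(n,k,"ell",np.round([e[0][0]+a,e[0][1]+b,*e[1],e[2]],1),"bb",cv2.boundingRect(cn),"z5/50/95",np.round(np.percentile(pts[:,2],[5,50,95])))
        t=np.percentile(pts[:,2],97)
        if k=="cap": q=pts[pts[:,2]>t-6]
        else: q=pts
        print("   xy",np.round((q.min(0)+q.max(0))/2,1),np.round(np.ptp(q,axis=0),1),"mean",np.round(q.mean(0),1))
    # obstacles near
for n in("side","top"):
    z=np.load(n+"0.npz");p=z["p"]
    i=p[95:200,170:290] if n=="side" else p[130:270,130:290]
    cv2.imwrite(f"pics/crop_{n}.png",cv2.resize(i[:,:,::-1],None,fx=4,fy=4,interpolation=cv2.INTER_CUBIC))
E
```

```text
side cap ell [240.5 128.   22.7  28.4 171.2] bb (14, 10, 23, 28) z5/50/95 [117. 149. 154.]
   xy [617.4 215.6 152. ] [48.6 49.9  7.7] mean [616.2 213.8 152.3]
side small ell [194.5 174.2   2.4   6.5  74.1] bb (11, 8, 8, 4) z5/50/95 [31. 33. 34.]
   xy [497.3 250.3  32.7] [25.7 10.7  3. ] mean [500.2 252.3  32.7]
side dish ell [212.3 237.4  42.4  50.8  77.1] bb (7, 6, 51, 44) z5/50/95 [ 3.  5. 12.]
   xy [443.7  92.    6.3] [114.2 120.   17.2] mean [441.2  87.6   5.9]
side sd ell [252.8 284.5  35.1  38.2  78.6] bb (6, 5, 39, 36) z5/50/95 [1. 4. 8.]
   xy [443.  -56.8   4.1] [79.6 82.  13.4] mean [441.2 -59.3   4. ]
top cap ell [167.4 176.6  26.3  32.  111.9] bb (7, 8, 32, 28) z5/50/95 [133. 153. 156.]
   xy [617.5 215.  153.7] [45.6 47.1  7.3] mean [617.7 214.6 153.5]
top small ell [170.9 243.7  15.3  18.2  82.5] bb (7, 6, 19, 16) z5/50/95 [27. 33. 36.]
   xy [500.4 240.5  28.7] [29.8 33.4 17.5] mean [500.  239.5  32.7]
top dish ell [249.  270.7  52.9  53.9 179.5] bb (8, 6, 53, 54) z5/50/95 [ 3.  6. 13.]
   xy [442.3  88.6   6.3] [105.7 105.   19.1] mean [441.4  88.9   6.3]
top sd ell [322.6 268.7  36.9  37.6 155.9] bb (6, 5, 38, 38) z5/50/95 [1. 4. 9.]
   xy [442.2 -58.3   4.5] [73.8 73.8 16.1] mean [441.5 -58.7   4.2]
```

```bash
python3 - <<'E'
import cv2
a=cv2.imread("pics/crop_side.png");b=cv2.imread("pics/crop_top.png")
import numpy as np
a=cv2.resize(a,(400,350));b=cv2.resize(b,(400,350));cv2.imwrite("pics/crop.png",np.hstack([a,b]))
E
```

```text
(no output)
```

View pics/crop.png

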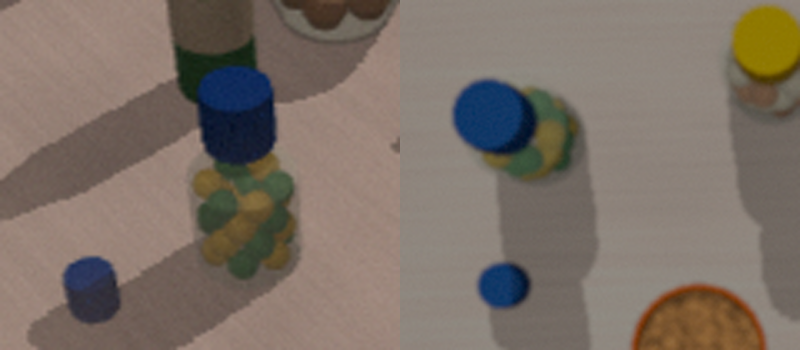

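The crop confirms it: the large ribbed blue cap sits on the green and yellow sweet jar, and the small blue piece lies loose beside it. Next I check with two views and work out the obstacles and tool axes.

```bash
python3 - <<'E'
from h import *
print("dish tri (ellipse)",tri((212.3,237.4),(249.0,270.7)), onz("side",212.3,237.4,10),onz("top",249,270.7,10))
# top discs of cap: pixels with height near top, centroid, ray crossing
cs=[]
for n,(a,b,c,d) in (("side",(215,105,265,150)),("top",(145,155,190,200))):
    z=np.load(n+"0.npz");D=z["d"];C=cloud(n,D)
    hsv=cv2.cvtColor(z["p"],cv2.COLOR_RGB2HSV)[b:d,a:c]
    m=(hsv[...,0]>100)&(hsv[...,0]<130)&(hsv[...,1]>140)
    zz=C[b:d,a:c,2]; m&=(zz>148)
    v,u=np.nonzero(m); cs.append(((u.min()+u.max())/2+a,(v.min()+v.max())/2+b))
print(cs,"cap top tri",tri(*cs), onz("side",*cs[0],153),onz("top",*cs[1],153))
C=cloud("top",np.load("top0.npz")["d"]).reshape(-1,3)
C=C[np.isfinite(C).all(1)]
r=np.hypot(C[:,0]-617,C[:,1]-215)
for lo,hi in((35,60),(60,80),(80,100),(100,130),(130,170),(170,220)):
    s=C[(r>=lo)&(r<hi)&(C[:,2]>60)]
    if len(s): k=s[s[:,2].argmax()];print(lo,hi,len(s),k.round(),"ang",np.unique(np.round(np.degrees(np.arctan2(s[:,1]-215,s[:,0]-617)),-1)))
# jar body footprint from clouds side z 20..80
s=cloud("side",np.load("side0.npz")["d"])[140:182,222:265].reshape(-1,3);s=s[(s[:,2]>20)&(s[:,2]<78)];print("jar",s.min(0),s.max(0))
# path corridor
A=np.array([143,-634.]);B=np.array([617,215.]);t=(B-A)/np.linalg.norm(B-A);w=C[:,:2]-A
al=w@t;pe=w@np.array([-t[1],t[0]]);s=C[(abs(pe)<90)&(al>0)&(al<900)&(C[:,2]>130)]
print("corridor>130",len(s),s.max(0) if len(s) else "")
from scipy.spatial.transform import Rotation as Ro
o=bot.observe();q=o["orientation"];M=Ro.from_quat([q[1],q[2],q[3],q[0]]).as_matrix();print(M.round(4))
tgt=np.array([617,215,252.])-o["tcp_pos"];print("tool shift",M.T@tgt)
E
```

```text
dish tri (ellipse) (array([441.38614249,  89.12059803,   3.15467647]), np.float64(0.49353482686559635)) [439.53271628  84.18209779  10.        ] [441.65936112  88.57094359  10.        ]
[(np.float64(239.5), np.float64(125.5)), (np.float64(166.0), np.float64(176.0))] cap top tri (array([618.76394094, 218.28150486, 138.99895436]), np.float64(1.57815290193996)) [608.58023578 203.41886284 153.        ] [617.39620697 213.90840893 153.        ]
35 60 283 [643. 191.  87.] ang [-180. -170. -160. -150. -140. -130. -120. -110. -100.  -90.  -80.  -70.
  -60.  -50.  -40.  -30.  -20.  -10.   -0.   10.   20.  110.  120.  130.
  140.  150.  160.  170.  180.]
130 170 102 [654.  50.  89.] ang [-80. -70.]
170 220 3657 [730. 401. 254.] ang [-90. -80. -70. -20.  50.  60.  70. 130. 140.]
jar [576.44535936 174.42241304  20.00638319] [649.01759854 233.70510401  77.97876405]
corridor>130 932 [506.18993419  -2.29371413 923.02835639]
[[-5.000e-04  2.201e-01 -9.755e-01]
 [ 1.700e-03 -9.755e-01 -2.201e-01]
 [-1.000e+00 -1.800e-03  1.000e-04]]
tool shift [   1.52256321 -723.50940617 -649.26850483]
```

The two views agree on the cap at about (617, 215), top z about 153, and the dish centre at about (441.5, 88.8), floor about 5. The nearest tall object is more than 130 mm away. I keep the tool's present turn and travel at z of about 252.

drive_tool --steps '[[[1, 0, -14, -12, 0], [1, 0, -28, -25, 0], [1, 0, -28, -25, 0], [1, 0, -28, -25, 0], [1, 0, -28, -25, 0], [1, 0, -28, -25, 0], [1, 0, -28, -25, 0], [1, 0, -28, -25, 0]]]' --force 30

```text
t: 0.77
tcp_pos: [279.6, -386.1, 252.9]
orientation: [-0.078, -0.703, -0.078, 0.703]
force: [1.0, -0.6, 0.4]
gripper_width: 85.4
```

drive_tool --steps '[[[1, 0, -28, -25, 0], [1, 0, -28, -25, 0], [1, 0, -28, -25, 0], [1, 0, -28, -25, 0], [1, 0, -28, -25, 0], [1, 0, -28, -25, 0], [1, 0, -28, -25, 0], [1, 0, -28, -25, 0]]]'

```text
t: 1.43
tcp_pos: [425.3, -123.8, 253.2]
orientation: [-0.078, -0.703, -0.078, 0.703]
force: [0.9, -0.3, -0.1]
gripper_width: 85.8
```

drive_tool --steps '[[[1, 0, -28, -25, 0], [1, 0, -28, -25, 0], [1, 0, -28, -25, 0], [1, 0, -28, -25, 0], [1, 0, -28, -25, 0], [1, 0, -28, -25, 0], [1, 0, -28, -25, 0], [1, 0, -28, -25, 0]]]'

```text
t: 2.1
tcp_pos: [571.4, 138.1, 252.8]
orientation: [-0.078, -0.703, -0.078, 0.703]
force: [0.7, -1.0, 0.2]
gripper_width: 85.6
```

drive_tool --steps '[[[1, 0, -26, -25, 0], [1, 0, -24, -22, 0], [1, 0, -15, -15, 0], [1, 0, 0, 0, 0], [1, 0, 0, 0, 0], [1, 0, 0, 0, 0]]]'

```text
t: 2.6
tcp_pos: [616.8, 213.1, 252.7]
orientation: [-0.078, -0.702, -0.078, 0.703]
force: [-0.1, -0.7, 0.7]
gripper_width: 85.6
```

```bash
python3 - <<'E'
from h import *
from scipy.spatial.transform import Rotation as Ro
o=bot.observe();q=o["orientation"];M=Ro.from_quat([q[1],q[2],q[3],q[0]]).as_matrix()
print(o["t"],o["tcp_pos"],o["qpos"].round(2))
print("shift to cap@143",M.T@(np.array([617.3,215.0,143])-o["tcp_pos"]))
for n in("side","top"):
    p,d=bot.snapshot(n);np.savez(n+"1.npz",p=p,d=d);cv2.imwrite(f"pics/{n}1.png",p[:,:,::-1])
a=cv2.imread("pics/side1.png")[0:280,120:400];b=cv2.imread("pics/top1.png")[60:340,30:310]
cv2.imwrite("pics/c1.png",cv2.resize(np.hstack([a,b]),(800,400)))
E
```

```text
2.6 [616.75416282 213.0602821  252.67969471] [ 0.26  0.46 -0.88  1.42  0.35  1.43 -1.96]
shift to cap@143 [109.67665208  -1.87220758  -1.10575854]
```

View pics/c1.png

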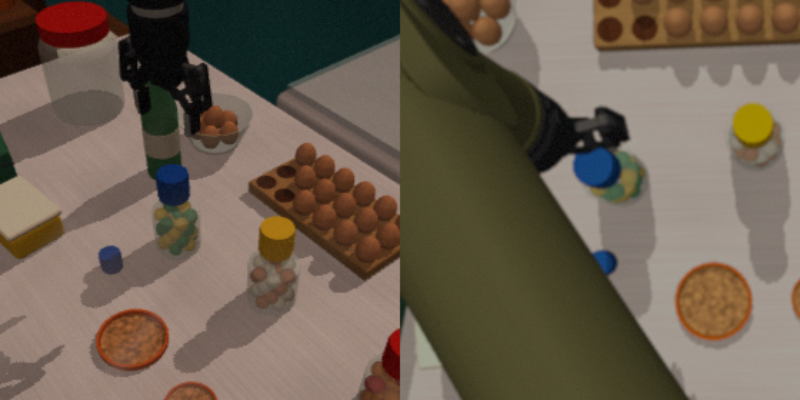

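The picture shows the open gripper above the blue cap, with the green bottle standing clear behind it. I descend.

drive_tool --steps '[[[1, 15, -2, -1, 0], [1, 25, 0, 0, 0], [1, 25, 0, 0, 0], [1, 20, 0, 0, 0], [1, 15, 0, 0, 0], [1, 10, 0, 0, 0], [1, 0, 0, 0, 0], [1, 0, 0, 0, 0]]]'

```text
t: 3.37
tcp_pos: [617.6, 215.9, 143.3]
orientation: [-0.078, -0.703, -0.078, 0.703]
force: [0.2, -0.0, -0.0]
gripper_width: 85.4
```

```bash
python3 - <<'E'
from h import *
p,d=bot.snapshot("side");cv2.imwrite("pics/s2.png",cv2.resize(p[60:200,160:330,::-1],(800,600)))
E
```

```text
(no output)
```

View pics/s2.png

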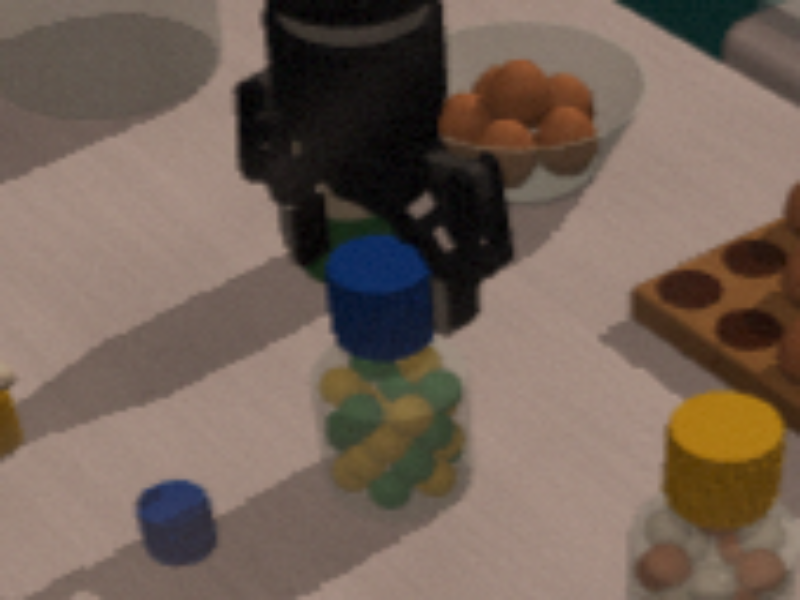

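Picture: the fingers straddle the cap, left finger near (305,245), right near (460,310), cap centre near (380,300). They are centred along the jaw axis, so I close.

drive_tool --steps '[[[0.6, 0, 0, 0, 0], [0.5, 0, 0, 0, 0], [0.4, 0, 0, 0, 0], [0.3, 0, 0, 0, 0], [0.3, 0, 0, 0, 0], [0.3, 0, 0, 0, 0]]]' --force 25

```text
t: 3.92
tcp_pos: [618.2, 216.5, 144.5]
orientation: [0.078, 0.703, 0.078, -0.702]
force: [-0.4, -1.0, 5.9]
gripper_width: 49.4
```

drive_tool --steps '[[[0.3, 0, 0, 0, 0], [0.3, 0, 0, 0, 0], [0.3, 0, 0, 0, 0], [0.3, 0, 0, 0, 0]]]'

```text
t: 4.25
tcp_pos: [618.2, 216.5, 144.5]
orientation: [0.078, 0.703, 0.078, -0.702]
force: [-1.1, -0.9, 5.8]
gripper_width: 49.6
```

```bash
python3 - <<'E'
from h import *
p,d=bot.snapshot("side");cv2.imwrite("pics/s3.png",cv2.resize(p[60:200,160:330,::-1],(800,600)))
print(bot.observe()["force"],bot.observe()["gripper_width"])
E
```

```text
[ 0.11389454 -0.67840351  5.05178248] 49.819056604442515
```

View pics/s3.png

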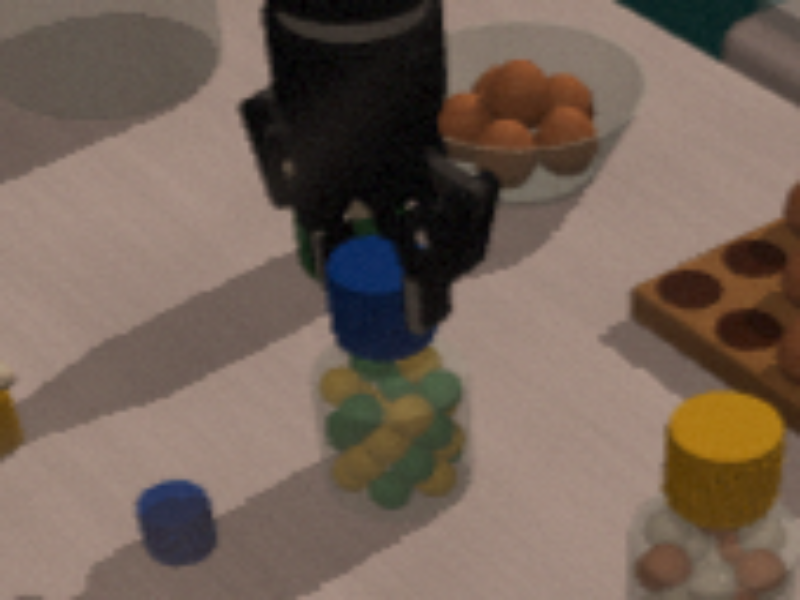

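Gripped at 49.6 mm, which matches the 50 mm cap. I lift straight up, slowly at first.

drive_tool --steps '[[[0.3, -3, 0, 0, 0], [0.3, -5, 0, 0, 0], [0.3, -6, 0, 0, 0], [0.3, -8, 0, 0, 0], [0.3, -8, 0, 0, 0], [0.3, 0, 0, 0, 0]]]'

```text
t: 4.8
tcp_pos: [618.5, 216.8, 175.7]
orientation: [0.078, 0.704, 0.079, -0.702]
force: [0.6, 0.1, -0.1]
gripper_width: 49.3
```

```bash
python3 - <<'E'
from h import *
p,d=bot.snapshot("side");cv2.imwrite("pics/s4.png",cv2.resize(p[60:200,160:330,::-1],(800,600)))
print(bot.observe()["force"],bot.observe()["gripper_width"])
E
```

```text
[-1.05800307 -0.17580144  0.05252417] 49.413179072212
```

View pics/s4.png

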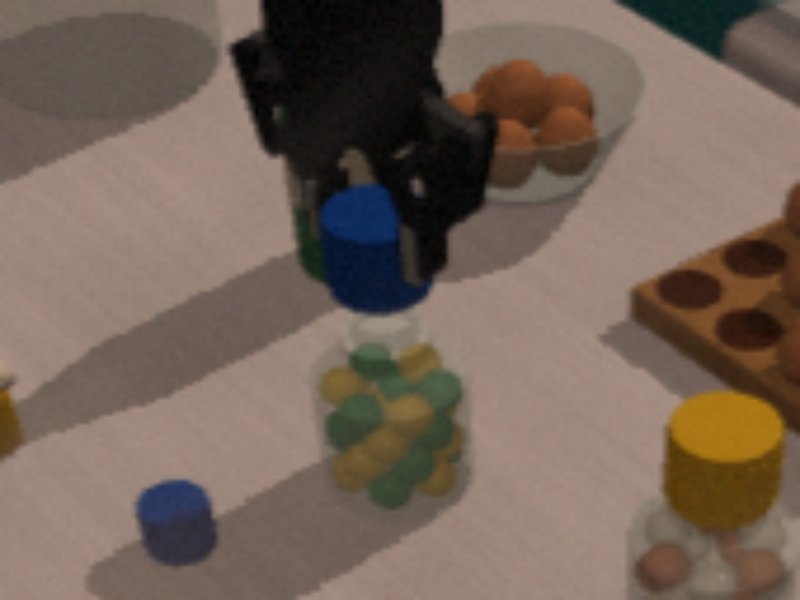

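Picture: the cap is free above the neck, level, and the jar with its open neck near (383,325) stands where it was. I raise a bit more and carry the cap toward the dish.

drive_tool --steps '[[[0.3, -15, 0, 0, 0], [0.3, -10, 5, 10, 0], [0.3, 0, 11, 25, 0], [0.3, 0, 13, 30, 0], [0.3, 0, 13, 30, 0], [0.3, 0, 13, 30, 0], [0.3, 0, 13, 30, 0], [0.3, 0, 10, 25, 0]]]'

```text
t: 5.52
tcp_pos: [457.3, 99.4, 198.2]
orientation: [-0.078, -0.702, -0.078, 0.703]
force: [-0.6, 0.3, 0.6]
gripper_width: 49.6
```

drive_tool --steps '[[[0.3, 0, 8, 15, 0], [0.3, 0, 0, 6, 0], [0.3, 20, 0, 0, 0], [0.3, 30, 0, 0, 0], [0.3, 20, 0, 0, 0], [0.3, 0, 0, 0, 0], [0.3, 0, 0, 0, 0]]]'

```text
t: 6.1
tcp_pos: [440.2, 89.0, 128.3]
orientation: [-0.078, -0.702, -0.079, 0.703]
force: [0.4, 0.2, -0.1]
gripper_width: 49.9
```

```bash
cat > look.py <<'E'
from h import *
import sys
tag=sys.argv[1];o=bot.observe();print(o["t"],o["tcp_pos"],o["force"],o["gripper_width"],o["qpos"].round(2))
im=[]
for n in("side","top"):
    p,D=bot.snapshot(n);np.savez(n+tag+".npz",p=p,d=D)
    C=cloud(n,D);hsv=cv2.cvtColor(p,cv2.COLOR_RGB2HSV)
    m=(hsv[...,0]>100)&(hsv[...,0]<130)&(hsv[...,1]>140)&(D>0)&(np.hypot(C[...,0]-o["tcp_pos"][0],C[...,1]-o["tcp_pos"][1])<60)
    q=C[m]
    if len(q):
        t=np.percentile(q[:,2],90);r=q[q[:,2]>t-6];print(n,len(q),"ztop",t.round(1),"xy mid",((r.min(0)+r.max(0))/2).round(1),np.ptp(r,axis=0).round(1),"zmin",np.percentile(q[:,2],3).round(1))
    im.append(cv2.resize(p[140:300,140:300] if n=="side" else p[190:350,170:330],(400,400))[:,:,::-1])
cv2.imwrite(f"pics/look{tag}.png",np.hstack(im))
E
python3 look.py 5
```

```text
6.1 [440.16951337  89.03637061 128.34097146] [ 0.38175386  0.2291955  -0.14218734] 49.85799894371788 [ 0.69  0.05 -0.95  2.05  0.04  1.06 -1.63]
side 99 ztop 137.2 xy mid [442.   65.7 299.7] [ 37.6  46.8 331.2] zmin 95.2
```

View pics/look5.png

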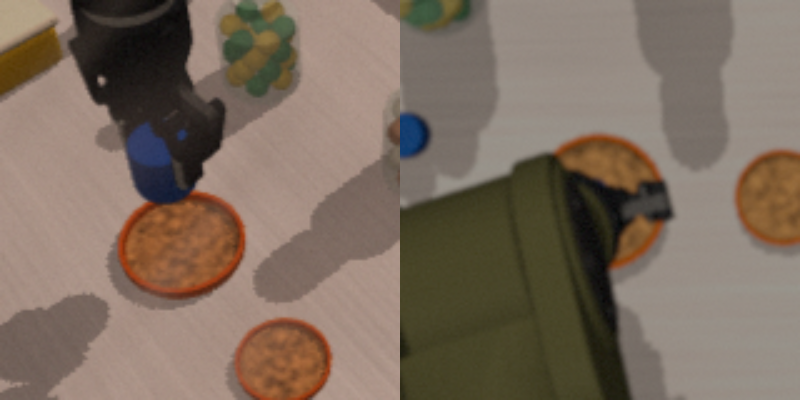

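Picture: the cap, held level, is over the dish, which is centred at side-crop (182,243). I get the cap's axis by fitting its 25 mm side wall in the depth data.

```bash
python3 - <<'E'
from h import *
from scipy.optimize import least_squares
def fit(f,c0,zl,zh,r=25):
    z=np.load(f);p,D=z["p"],z["d"];C=cloud("side",D);hsv=cv2.cvtColor(p,cv2.COLOR_RGB2HSV)
    m=(hsv[...,0]>100)&(hsv[...,0]<130)&(hsv[...,1]>100)&(D>0)&(np.hypot(C[...,0]-c0[0],C[...,1]-c0[1])<40)&(C[...,2]>zl)&(C[...,2]<zh)
    q=C[m];s=least_squares(lambda c:np.hypot(q[:,0]-c[0],q[:,1]-c[1])-r,c0,loss="soft_l1");print(f,len(q),s.x.round(1),np.std(s.fun).round(1))
    # top face
    u=np.nonzero(m);print("px rows",u[0].min(),u[0].max(),"cols",u[1].min(),u[1].max())
fit("side0.npz",(617,215),110,147)
fit("side5.npz",(440,89),90,131)
E
```

```text
side0.npz 279 [618.  216.5] 1.1
px rows 124 143 cols 230 251
side5.npz 156 [440.1  89.5] 1.3
px rows 207 220 cols 195 217
```

Cap axis at about (440, 89), dish centre (441.4, 88.9). I shift 1.4 mm and go down, with the bottom due on the floor at TCP z of about 42.5.

drive_tool --steps '[[[0.3, 15, 0.3, -1.4, 0], [0.3, 22, 0, 0, 0], [0.3, 20, 0, 0, 0], [0.3, 12, 0, 0, 0], [0.3, 8, 0, 0, 0], [0.3, 4, 0, 0, 0], [0.3, 0, 0, 0, 0], [0.3, 0, 0, 0, 0]]]'

```text
t: 6.87
tcp_pos: [442.7, 88.3, 48.2]
orientation: [0.078, 0.703, 0.078, -0.702]
force: [-0.7, -0.2, -0.2]
gripper_width: 50.1
```

```bash
python3 look.py 6
```

```text
6.8667 [442.72465811  88.25990079  48.22294967] [-0.65050544 -0.2425795  -0.21488439] 50.140610812656284 [ 0.61  0.22 -0.92  2.12  0.22  0.9  -1.78]
side 225 ztop 57.8 xy mid [440.4  85.2  80.5] [44.2 52.6 56.1] zmin 36.9
top 1 ztop 186.4 xy mid [459.6  54.7 186.4] [0. 0. 0.] zmin 186.4
```

View pics/look6.png

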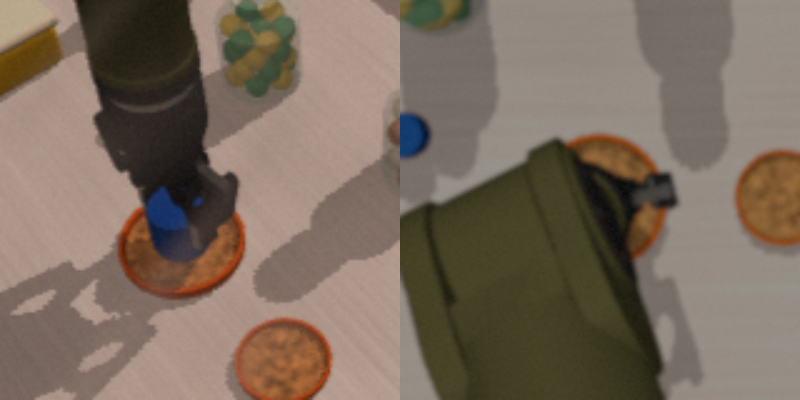

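The cap is inside the rim, with its bottom about 5.7 mm above the cork. I lower it gently.

drive_tool --steps '[[[0.3, 2, 0, 0, 0], [0.3, 1.5, 0, 0.7, 0], [0.3, 1, 0, 0, 0], [0.3, 0.5, 0, 0, 0], [0.3, 0, 0, 0, 0], [0.3, 0, 0, 0, 0]]]'

```text
t: 7.47
tcp_pos: [441.0, 87.7, 42.5]
orientation: [-0.078, -0.703, -0.078, 0.703]
force: [-1.2, -0.3, 4.7]
gripper_width: 49.9
```

drive_tool --steps '[[[0.3, 0.5, 0, 0, 0], [0.3, 0.5, 0, 0, 0], [0.3, 0, 0, 0, 0], [0.3, 0, 0, 0, 0]]]'

```text
t: 7.8
tcp_pos: [441.1, 87.7, 42.4]
orientation: [-0.079, -0.702, -0.078, 0.703]
force: [-5.6, -1.4, 15.9]
gripper_width: 50.0
```

Contact at TCP z 42.4, as predicted. I ease off 1 mm and open gently.

drive_tool --steps '[[[0.3, -1, 0, 0, 0], [0.3, 0, 0, 0, 0], [0.6, 0, 0, 0, 0], [0.65, 0, 0, 0, 0], [0.7, 0, 0, 0, 0], [0.75, 0, 0, 0, 0], [0.8, 0, 0, 0, 0], [0.8, 0, 0, 0, 0]]]'

```text
t: 8.47
tcp_pos: [441.1, 87.9, 42.2]
orientation: [-0.078, -0.703, -0.078, 0.703]
force: [0.1, -0.0, -0.2]
gripper_width: 67.9
```

```bash
python3 look.py 7
```

```text
8.4667 [441.09503045  87.87258975  42.20891663] [ 0.05588789 -0.02105606 -0.22256023] 67.85109788363444 [ 0.61  0.23 -0.92  2.12  0.23  0.89 -1.79]
side 230 ztop 52.2 xy mid [439.1  82.8  75.1] [46.  60.2 57.7] zmin 39.5
```

View pics/look7.png

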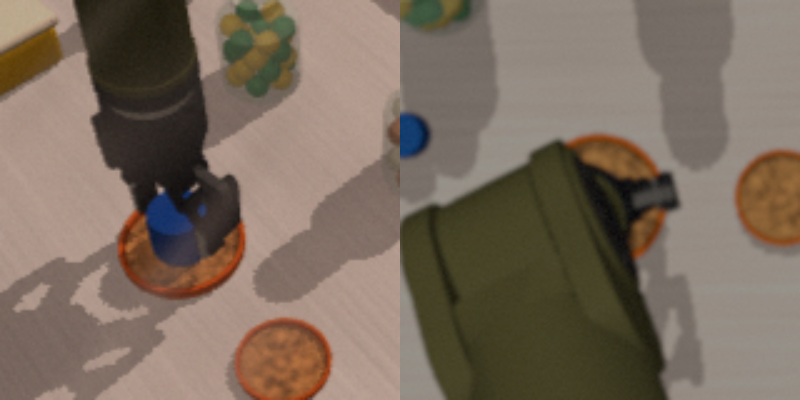

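Released, with zero force and the cap standing upright in the dish. I retreat straight up, then sideways so both cameras can see.

drive_tool --steps '[[[0.8, -5, 0, 0, 0], [0.8, -15, 0, 0, 0], [0.8, -25, 0, 0, 0], [0.8, -30, 0, 0, 0], [0.8, -35, 0, 0, 0], [0.8, -35, 0, 0, 0], [0.8, -25, 0, 0, 0], [0.8, -15, 0, 0, 0]]]'

```text
t: 9.23
tcp_pos: [442.4, 88.4, 230.9]
orientation: [0.079, 0.704, 0.078, -0.701]
force: [-0.2, -0.0, -0.0]
gripper_width: 68.2
```

drive_tool --steps '[[[0.8, 0, 20, -4, 0], [0.8, 0, 30, -6, 0], [0.8, 0, 30, -6, 0], [0.8, 0, 30, -6, 0], [0.8, 0, 30, -6, 0], [0.8, 0, 30, -6, 0], [0.8, 0, 30, -6, 0], [0.8, 0, 20, -4, 0]]]'

```text
t: 9.9
tcp_pos: [533.0, -120.5, 227.3]
orientation: [0.078, 0.703, 0.077, -0.703]
force: [0.3, 0.1, 0.0]
gripper_width: 68.3
```

drive_tool --steps '[[[0.8, 0, 20, 0, 0], [0.8, 0, 10, 0, 0], [0.8, 0, 0, 0, 0], [0.8, 0, 0, 0, 0]]]'

```text
t: 10.23
tcp_pos: [538.7, -145.5, 227.3]
orientation: [-0.078, -0.703, -0.079, 0.703]
force: [0.5, 1.5, 0.0]
gripper_width: 68.3
```

```bash
python3 - <<'E'
from h import *
print(bot.observe()["t"],bot.observe()["tcp_pos"])
im=[]
for n in("side","top"):
    p,D=bot.snapshot(n);np.savez(n+"8.npz",p=p,d=D);C=cloud(n,D);hsv=cv2.cvtColor(p,cv2.COLOR_RGB2HSV)
    m=(hsv[...,0]>100)&(hsv[...,0]<130)&(hsv[...,1]>120)&(D>0)&(np.hypot(C[...,0]-441,C[...,1]-88)<50)
    q=C[m];
    if len(q): t=np.percentile(q[:,2],90);r=q[q[:,2]>t-5];print(n,len(q),t,((r.min(0)+r.max(0))/2).round(1),np.ptp(r,axis=0).round(1))
    im.append(cv2.resize(p,(400,300))[:,:,::-1])
cv2.imwrite("pics/end.png",cv2.resize(np.hstack(im),(800,300)))
E
```

```text
10.2333 [ 538.74661567 -145.5369319   227.30334252]
side 341 51.980079752081224 [440.8  88.9  50.6] [47.3 45.   6.2]
top 495 53.28378422787684 [443.   86.6  51.9] [47.6 46.3  7.1]
```

View pics/end.png

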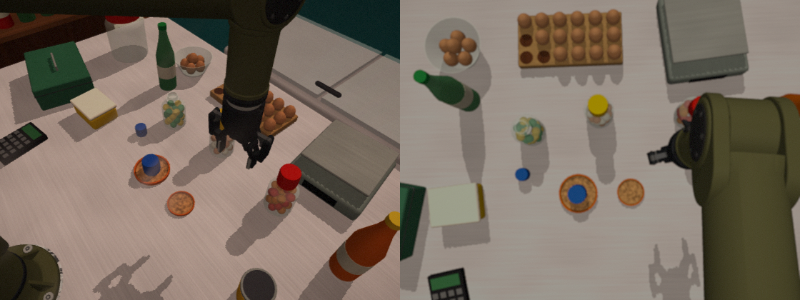

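```bash
python3 - <<'E'
from h import *
for n,(a,b,c,d) in (("side",(225,150,262,182)),("top",(160,165,205,205))):
    P=[]
    for k in "08":
        h=cv2.cvtColor(np.load(n+k+".npz")["p"],cv2.COLOR_RGB2HSV)[b:d,a:c]
        m=(h[...,0]>22)&(h[...,0]<85)&(h[...,1]>55)
        v,u=np.nonzero(m);P.append((u.max()+a,v.max()+b,u.min()+a,len(u)))
    print(n,P)
print(bot.sign_off())
E
```

```text
side [(np.int64(257), np.int64(178), np.int64(230), 357), (np.int64(257), np.int64(178), np.int64(230), 355)]
top [(np.int64(200), np.int64(202), np.int64(163), 588), (np.int64(200), np.int64(201), np.int64(162), 913)]
the job is handed in; nothing more can be done
None
```

The blue cap is off the jar and standing flat, open side down, in the middle of the large orange dish. I handed the job in at about 10.3 s. I gripped the larger blue cap at about 25 N and lifted it straight up clear of the neck. After carrying it over, I lowered it until it touched the cork, let go and backed away.

**Last checks**
- **Cap position:** the cap centre measured (440.8, 88.9) from the side camera and (443.0, 86.6) from the top camera. The dish centre is about (441.4, 88.9), so it sits within about 3 mm. The two views disagree by about 3 mm, close to the 2 mm calibration error plus noise.
- **Cap height:** its top stands at z of about 52–53 mm, where 51 mm is expected for a cap resting flat on the floor of the dish.
- **Jar:** its outline is in the same pixels as before, to within one, in both views.
- **Forces:** the highest wrist reading was about 16 N, when the cap touched down. The gripper was clear of everything at hand-in.
- **Earlier measurement that failed:** a two-view ray crossing of the cap's top gave z = 139 mm, because the side mask also took in part of the wall. I used the depth readings from both cameras instead, 152–154 mm, which agreed with each other and with the given 153 mm.

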